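Free the seized tube block from the dry-bath heater

TASK

The aluminium tube block has stuck tight in the well of the little dry-bath heater. Take it by the blue handle on top and rock it from side to side (to the heater's left and right) until it works loose, without lifting, tipping or dragging the heater, then raise it straight up until its underside is just clear of the well, a finger's breadth or two above the rim. Finish while still holding it there, level and over the well, so that I can wipe the well out; leave the rack, the beaker and the bottle alone.

Things in the scene. Friction and masses are not known exactly. Their poses are not given: they have to be found in the camera images.
- bath: cream dry-bath heater, loose on four rubber feet, 2.6 kg, 250 x 220 x 90 mm (front to back, left to right, high). Origin on the bench under its centre; x points to its rear (the sloping console with the display is the front, at -x), y to its left, z up. A well for the block opens in its flat top, centred 35 mm behind the origin.
- well_mouth (a point): centre of the well's mouth, level with the heater's flat top, 90 mm above the bench; axes as the heater's. The well is 94 mm (x) by 76 mm (y), 40 mm deep, with steel trim round the mouth. Sprung bars in its left and right walls, 18 mm above its floor, press on the block's sides with about 29 N each and hold it by friction, some 17 N a side: more together than the heater weighs.
- block_handle (a point): centre of the blue handle bar, the place to grip: flat-sided, 64 mm long (along x), 14 mm wide (y), 20 mm high, on a 10 mm steel rod screwed into the middle of the block. 106 mm above the block's underside, 60 mm above its top face, 156 mm above the bench at the start. Axes as the block's, at the start parallel to the heater's.
- block_foot (a point): centre of the underside of the tube block. At the start it rests on the well's floor, 40 mm below the rim, and the block's top is 6 mm above the rim. Play in the well: 2 mm each way in x, 3 mm in y.
- block: tube block: aluminium with rows of round holes, 90 (x) x 70 (y) x 46 mm, 0.6 kg with handle; origin under its centre. Pulled straight up it takes the heater along. Tipped left and right about the heater's x axis, some 0.1 rad each way, its sides creep up past the sprung bars in turn: raise it 3 to 4 mm per swing from one side to the other. After some 20 mm of rise it is past the bars and loose.
- rack: red plastic tube rack with a few capped tubes, 100 x 60 x 64 mm; origin under its centre. To be left alone.
- beaker: glass beaker, 68 mm across, 90 mm high; origin under its centre. To be left alone.
- reagent: brown glass bottle with a blue cap, 60 mm across, 140 mm high; origin under its centre. To be left alone.
Mind the look-alikes: they are no part of the job. What is shaped like the block but pink or turquoise is not meant.

How it is judged (in metres and radians):
On the way, in this order (a step that is already met when the one before it is completed fails the run):
1. the block, still in the well, is tipped to the heater's left: handle more than 3 mm left of the middle (y of block_handle in the frame of bath above 0.003 m and z of block_foot in the frame of bath below 0.085 m), for 0.05 s.
2. then, still in the well, it is tipped to the heater's right: handle more than 3 mm right of the middle (y of block_handle in the frame of bath below -0.003 m and z of block_foot in the frame of bath below 0.085 m), for 0.05 s.
At the end, for the whole second after the job is handed in: The block hangs still in the fingers, touching nothing of the heater: its underside 4 to 50 mm above the rim, within 20 mm of the well's middle, within about 8 degrees of level; the heater stands flat, within 20 mm of where it was (z of block_foot in the frame of bath between 0.094 and 0.14 m and horizontal distance between block_foot and well_mouth below 0.02 m and angle between block's own z axis and vertical below 0.15 rad and contact force between block and bath below 0.1 N and contact force between the fingers and block above 2 N and linear speed of block below 0.02 m/s and distance of bath from where it was at the start of the episode below 0.02 m and angle between bath's own z axis and vertical below 0.03 rad); the arm keeps its last pose, push and grip.
It fails at once if the heater is lifted off the bench or dragged more than 20 mm (height (world z) of bath above 0.01 m or distance of bath from where it was at the start of the episode above 0.02 m).
It fails at once if the heater is tipped by more than 5 degrees (angle between bath's own z axis and vertical above 0.09 rad).
It fails at once if the rack, beaker or bottle is pushed more than 30 mm (distance of any of rack, beaker, reagent from where it was at the start of the episode above 0.03 m).
It also fails if it takes over 48 s, if anything falls off the work surface, if the arm or the gripper's body presses on something with over 40 N, if the wrist force passes 120 N, or if a joint passes its speed limit or range.

ROBOT

A 6-joint arm with a two-finger parallel gripper is mounted at the origin on the work surface. World frame = base frame: x ahead of the robot, y to its left, z up, the work surface at z = 0. Lengths are in mm, angles in rad, forces in N, time in s.
With the tool pointing down it reaches from about 400 to 925 mm from the base axis. Payload 12.5 kg.
Tool frame: the origin (TCP) lies on the mounting face of the last link; the fingertips stand 190 mm ahead of it and the grasp point (between the pads) lies 171 mm ahead of it; z points along the fingers, y is the direction in which the jaws open and shut (so a half turn about z gives the same grasp; the last joint's range is limited). The gripper opens to 95 mm and grips with 3 to 60 N. Pads are 20 mm wide; open, the fingers measure 119 mm over their backs; the gripper's body (75 mm by 180 mm) begins 59 mm behind the grasp point.
Start: joints at [-1.288, 0.491, 1.559, -0, 1.092, -0.106], TCP at [236.943, -578.345, 404.761] pointing down, gripper open.
Joint ranges: [-3.1, 3.1], [-0.84, 2.19], [0.05, 2.79], [-1.13, 4.28], [0.06, 2.93], [-2.69, 2.69]. Speed limits (rad/s): [2.22, 2.22, 2.79, 3.14, 3.14, 3.14].

INTERFACE

Orientations are given as [roll, pitch, yaw] about the fixed x, y, z axes, in that order (R = Rz(yaw) Ry(pitch) Rx(roll)).
In Python, from bench import ctrl gives the robot as it stands.
- The arm moves only by the tool arm_command, never from a script. Its argument "motion" is a list of rows, each a list of 6 numbers: the shift along the tool's x, y, z normalised to -1 to 1, where 1 is 100 mm, then the turn, a rotation vector about the tool's x, y, z normalised to -1 to 1, where 1 is 45 degrees. A call has 1 to 12 rows; each row is the pose to reach, as a shift and turn from the pose commanded when the call began, along the tool's axes at that moment; what a row does not reach only later rows make up. A row lasts 1/8 s, in which the tool goes at most 62.5 mm and 10.7 degrees, less where a joint would pass 70% of its speed; a pose out of reach is approached as far as the arm can. A call with a number of a shift or a turn outside -1 to 1 is refused whole. A call with a gripper value outside its range is refused whole. "grip" is the opening, from 0 (shut) to 1 (fully open), set as the call begins (left out, the last holds). The fingers move at their own pace and stop on an object; "newtons" is the grip in N (left out, the last holds). Time passes only in rows, so rows that repeat a pose let the fingers close. It gives the time, the measured TCP pose, the force and the opening at its end, in the units of the state.
- ctrl.get_obs(): the state, without advancing time (a new reading comes with each control period).
- ctrl.read_camera(name): name is "scene" or "top" or "wrist"; returns the picture (480x640x3 uint8, red, green, blue); there is no depth.
- ctrl.calibration(name): a dict with "mtx" (3x3 intrinsics, pixels), "k1" (the pictures are not rectified: a ray, as slopes to the right and down, at radius r is drawn at 1 + k1 r^2 times it, then the intrinsics apply), "rvec" (rotation vector, rad) and "tvec" (3), from world to camera coordinates, as OpenCV has them. Camera axes: x right, y down, z forward; pixel columns grow to the right and rows downward; lengths in mm; the calibration is good to about 2 mm. A picture is of the moment at which its call begins: read the wrist's pose just before it. calibration takes no time and is no camera call; for the wrist camera it gives the pose at the moment of the call.
- ctrl.job_done(): hands the job in, once; it reports no verdict.
Trained networks look in the newest picture that a camera, given by its name, has taken for a name from the list of things; names that differ only in an ending like _2 or _b are one class to them, and where a whole thing is asked for, a point or a joint stands for the part that bears it (a point fixed in the world has none). Each returns a list of dicts, best first, with "score" (0 to 1); they miss things now and then, are a little off and sometimes report something else, mostly with a low value. They report only what shows in the picture. A call takes as long as a camera call. They do not tell look-alikes from the thing itself.
- ctrl.look_for(query, camera): "position" ([row, column] in pixels, amid what is visible of it).
The state is a dict: "time_s": time; "joint_pos": joint angles; "qvel": joint speeds; "joint_efforts": joint torques, N m; "ee_pos": TCP position; "ee_rot": TCP orientation; "force": force on the tool from outside, world axes, zero at the start; "wrist_torque": the same for the moment, N m; "gripper_width": opening from 0.0 (shut) to 1.0 (fully open).
Only numpy, scipy, OpenCV 4.12 (cv2) and the standard library are available. Lean on these libraries where they do the work, as an engineer would, in place of code of your own. Each camera call takes 0.05 s, during which the arm holds its last target. There are 200 camera calls.

## Working session

There is one attempt and no reset: what is moved stays moved. The work goes in short steps, Python scripts to look and compute and a tool call to move; the robot and the scene stay as the last step left them, time stands still between calls to the robot, and variables do not carry over. Pictures are saved under pics/ and viewed, about 8 in all and at most 12, crops included, and the job is handed in when it is done.

Besides the shell and the picture viewer there is one more tool, called after "Request:" as a command line: name --pt "numbers of a row" for each row, then --argument value for the rest. arm_command: Moves the arm, as the interface text tells. Scaled input: -1 to 1 covers 100 mm each way for a shift and 45 degrees each way for a turn. Its arguments: {"type":"object","properties":{"motion":{"type":"array","items":{"type":"array","items":{"type":"number","minimum":-1,"maximum":1}}},"grip":{"type":"number"},"newtons":{"type":"number"}},"required":["motion"]}

```bash
mkdir -p pics; cat > h.py <<'E'
import numpy as np, cv2
from bench import ctrl
from scipy.spatial.transform import Rotation as R
def ray(cal,row,col):
    K=np.array(cal["mtx"],float);d=np.array([(col-K[0,2])/K[0,0],(row-K[1,2])/K[1,1]])
    u=d.copy()
    for _ in range(30): u=d/(1+cal["k1"]*(u@u))
    Rm=cv2.Rodrigues(np.array(cal["rvec"],float))[0];t=np.array(cal["tvec"],float).ravel()
    return -Rm.T@t, Rm.T@np.array([u[0],u[1],1])
def at_z(cal,row,col,z):
    c,d=ray(cal,row,col);return c+d*(z-c[2])/d[2]
def proj(cal,P):
    Rm=cv2.Rodrigues(np.array(cal["rvec"],float))[0];p=Rm@np.array(P,float)+np.array(cal["tvec"],float).ravel()
    u=p[:2]/p[2];u=u*(1+cal["k1"]*(u@u));K=np.array(cal["mtx"]);return K[1,1]*u[1]+K[1,2],K[0,0]*u[0]+K[0,2]
def snap(name,f,crop=None,scale=1):
    im=np.array(ctrl.read_camera(name))[:,:,::-1]
    np.save("pics/"+f+".npy",im)
    if crop: im=im[crop[0]:crop[1],crop[2]:crop[3]]
    cv2.imwrite("pics/"+f+".png",cv2.resize(im,None,fx=scale,fy=scale,interpolation=cv2.INTER_CUBIC))
E
python3 - <<'E'
from h import *
for n in("top","scene"):
    snap(n,n+"0")
    c=ctrl.calibration(n);print(n,ray(c,240,320),c["mtx"],c["k1"])
    for q,z in(("block_handle",156),("bath",70),("rack",40),("beaker",50),("reagent",70)):
        for r in ctrl.look_for(q,n)[:3]: print(q,r,at_z(c,*r["position"],z).round())
print(ctrl.get_obs())
E
```

```text
top (array([ 383.26492532,  -13.28238876, 1615.56474729]), array([ 0.10680505,  0.00253002, -0.99430671])) [[595.40313233   0.         323.19474079]
 [  0.         595.40313233 243.30216508]
 [  0.           0.           1.        ]] -0.0705859255952451
block_handle {'position': [237.2, 282.8], 'score': 0.87} [548.  82. 156.]
block_handle {'position': [249.9, 360.1], 'score': 0.87} [ 515. -108.  156.]
block_handle {'position': [210.5, 191.9], 'score': 0.83} [616. 308. 156.]
bath {'position': [254.7, 285.9], 'score': 0.63} [511.  80.  70.]
rack {'position': [278.7, 464.4], 'score': 0.65} [ 447. -392.   40.]
beaker {'position': [277.2, 158.0], 'score': 0.8} [455. 419.  50.]
reagent {'position': [217.9, 469.1], 'score': 0.69} [ 606. -402.   70.]
reagent {'position': [234.6, 283.5], 'score': 0.51} [564.  86.  70.]
scene (array([1416.10610977,  -37.79026772, 1490.68169042]), array([-0.528994  ,  0.02267874, -0.84847772])) [[613.43932269   0.         324.48345721]
 [  0.         613.43932269 231.11046031]
 [  0.           0.           1.        ]] 0.009602978358582797
block_handle {'positi
[... 470 characters left out ...]
50.]
{'time_s': 0.6, 'joint_pos': array([-1.28761333e+00,  4.90868244e-01,  1.55893236e+00, -1.73546045e-05,
        1.09173272e+00, -1.05608558e-01]), 'qvel': array([-5.25865046e-04, -4.85991076e-06, -1.99387854e-03,  3.74142837e-04,
       -6.78033056e-05,  3.28801267e-04]), 'joint_efforts': array([-1.11912388e-03, -6.12216496e+01, -2.58359993e+01,  6.92618801e-02,
        4.46176215e-02, -4.45392672e-06]), 'ee_pos': array([ 236.92847503, -578.33004249,  404.76951712]), 'ee_rot': array([3.14153528e+00, 2.15694320e-05, 3.88799553e-01]), 'force': array([-0.58519713,  0.11984691, -0.39912023]), 'wrist_torque': array([ 0.01775998,  0.00680783, -0.0183672 ]), 'gripper_width': 0.996358062548916}
```

View pics/top0.png

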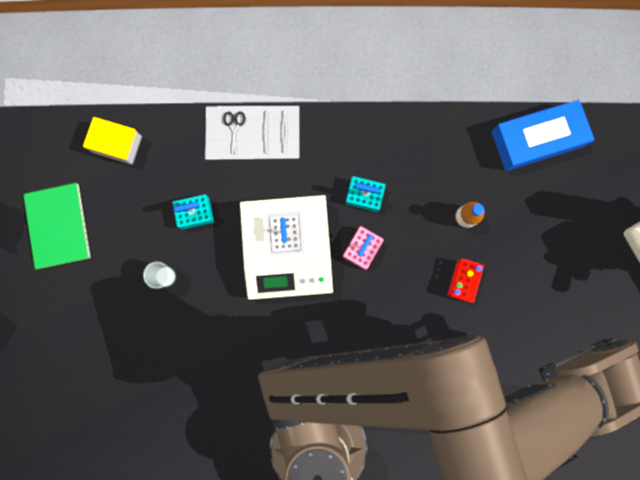

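View pics/scene0.png

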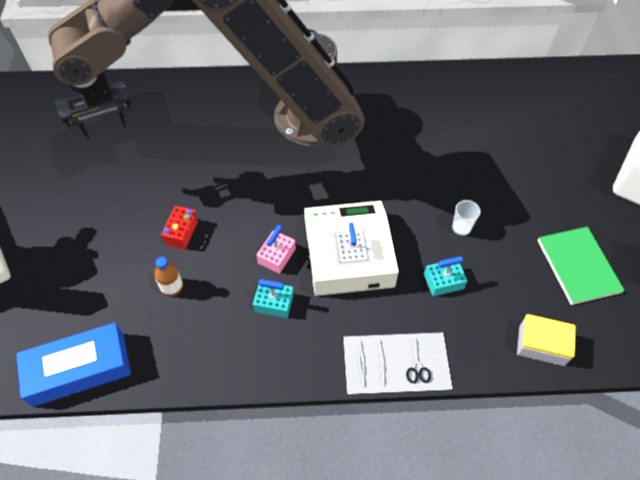

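The block in the heater shows at (231,284) in the top picture and (235,352) in the scene picture. Things it could be taken for, in the top picture: turquoise at (211,193) and (193,366), pink at (247,364). I choose the plain aluminium one seated in the cream heater. The console faces the robot, so the heater's left is about +y.

```bash
cat > seg.py <<'E'
from h import *
def blue(f,box):
    im=np.load("pics/"+f+".npy");hsv=cv2.cvtColor(np.ascontiguousarray(im),cv2.COLOR_BGR2HSV)
    m=cv2.inRange(hsv,(100,120,60),(125,255,255));k=np.zeros_like(m);k[box[0]:box[1],box[2]:box[3]]=m[box[0]:box[1],box[2]:box[3]]
    n,l,s,c=cv2.connectedComponentsWithStats(k);i=1+np.argmax(s[1:,4])
    ys,xs=np.where(l==i);r=cv2.minAreaRect(np.c_[xs,ys].astype(np.float32))
    return cv2.boxPoints(r),r[0][::-1],s[i]
E
python3 - <<'E'
from seg import *
for n,b in(("top",(210,250,270,300)),("scene",(215,255,335,370))):
    c=ctrl.calibration(n);p,ce,s=blue(n+"0",b);print(n,ce,s,at_z(c,*ce,156).round(1));
    for q in p: print("  ",q,at_z(c,q[1],q[0],166 ).round(1))
c=ctrl.calibration("top")
im=np.load("pics/top0.npy");g=im.min(2);
m=(g>150).astype(np.uint8);n,l,s,ce=cv2.connectedComponentsWithStats(m);i=l[215,262]
if i==0:i=l[270,310]
ys,xs=np.where(l==i);W=np.array([at_z(c,y,x,90)[:2] for y,x in zip(ys,xs)]).astype(np.float32)
r=cv2.minAreaRect(W);print(s[i],r)
W2=cv2.boxPoints(r);print(W2)
snap("top","cropt",(190,305,225,345),5)
E
```

```text
top (229.92056274414062, 283.5323181152344) [280 218   7  25 119] [565.6  80.4 156. ]
   [279.8529  218.08821] [593.7  88.8 166. ]
   [285.35876 217.66469] [594.7  75.3 166. ]
   [287.21173 241.75291] [535.1  70.7 166. ]
   [281.70587 242.17644] [534.2  84.2 166. ]
scene (233.52386474609375, 352.29693603515625) [349 223   7  22  99] [568.   82.1 156. ]
   [348.66553 223.15697] [542.1  74.1 166. ]
   [353.42322 222.59724] [540.9  86.5 166. ]
   [355.92834 243.89076] [605.8  88.1 166. ]
   [351.17065 244.45049] [607.  76. 166.]
[ 240  195   93  104 7650] ((530.8653564453125, 78.69224548339844), (254.05349731445312, 223.37660217285156), 4.215000152587891)
[[395.9732   180.74208 ]
 [412.39117  -42.030346]
 [665.7575   -23.35759 ]
 [649.33954  199.41484 ]]
```

View pics/cropt.png

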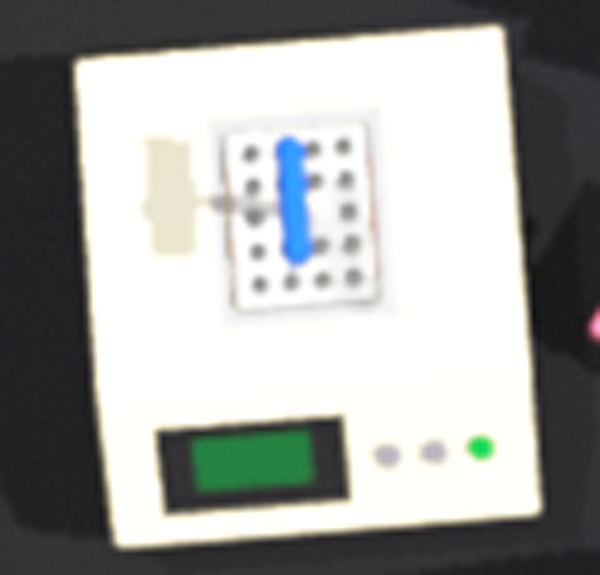

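The crop confirms it: a bare aluminium block with a blue handle seated in the cream heater, console toward the robot. The handle centre is about (566,81) and the heater yaw about 4.2°. The well computed from the heater outline is (566,81), which agrees. Now I approach at height.

Request:
arm_command --pt "0.45 -0.4 0 0 0 0" --pt "0.93 -0.81 0 0 0 0" --pt "0.93 -0.81 0 0 0 0" --grip 1

```text
time_s: 1.02
ee_pos: [293.6, -465.3, 405.3]
ee_rot: [-3.141, -0.0, 0.392]
force: [0.3, -0.0, 0.1]
gripper_width: 1.001
```

Request:
arm_command --pt "0.45 -0.4 0 0 0 0" --pt "0.93 -0.81 0 0 0 0" --pt "0.93 -0.81 0 0 0 0"

```text
time_s: 1.4
ee_pos: [348.7, -355.9, 405.1]
ee_rot: [3.141, -0.0, 0.392]
force: [-0.0, -0.7, 0.1]
gripper_width: 1.005
```

Request:
arm_command --pt "0.45 -0.4 0 0 0 0" --pt "0.93 -0.81 0 0 0 0" --pt "0.93 -0.81 0 0 0 0"

```text
time_s: 1.78
ee_pos: [404.2, -246.2, 405.0]
ee_rot: [3.141, -0.0, 0.392]
force: [-0.4, -0.6, -0.5]
gripper_width: 1.0
```

Request:
arm_command --pt "0.45 -0.4 0 0 0 0" --pt "0.93 -0.81 0 0 0 0" --pt "0.93 -0.81 0 0 0 0"

```text
time_s: 2.15
ee_pos: [459.7, -136.4, 404.7]
ee_rot: [3.141, -0.0, 0.392]
force: [-1.0, -0.1, -0.8]
gripper_width: 1.0
```

Request:
arm_command --pt "0.45 -0.4 0 0 0 0" --pt "0.93 -0.81 0 0 0 0" --pt "0.93 -0.81 0 0 0 0"

```text
time_s: 2.52
ee_pos: [515.2, -26.7, 404.5]
ee_rot: [3.141, -0.0, 0.391]
force: [-0.1, -1.5, -0.2]
gripper_width: 1.001
```

Request:
arm_command --pt "0.4 -0.4 0 0 0 0.2" --pt "0.7 -0.8 0 0 0 0.4" --pt "0.7 -0.8 0 0 0 0.4" --pt "0.7 -0.8 0 0 0 0.4"

```text
time_s: 3.02
ee_pos: [548.4, 71.1, 404.5]
ee_rot: [3.141, 0.0, 0.075]
force: [-0.4, -0.0, 0.1]
gripper_width: 1.0
```

```bash
python3 - <<'E'
from seg import *
c=ctrl.calibration("wrist");snap("wrist","w1");p,ce,s=blue("w1",(0,480,0,640));print(ce,s)
for z in (166,):
    P=np.array([at_z(c,q[1],q[0],z) for q in p]);print(P.round(1),P.mean(0).round(1))
print(ray(c,240,320)[0],ctrl.get_obs()["ee_pos"],proj(c,[566,81,166]))
E
```

```text
(230.0, 298.0) [ 286  177   25  107 2351]
[[599.   92.1 166. ]
 [600.   78.9 166. ]
 [537.9  74.5 166. ]
 [536.9  88.7 166. ]] [568.5  83.5 166. ]
[624.29607154  78.10464328 384.29377249] [548.26577266  71.02918952 404.61345804] (np.float64(236.41309706374457), np.float64(302.1528379114586))
```

View pics/w1.png

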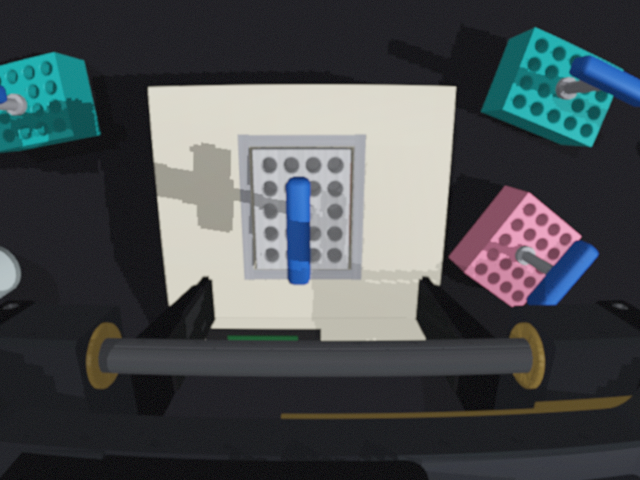

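The wrist picture shows the handle at (230,298), over the block in the heater. Measured centre is about (567.5,82.5), consistent with the earlier value. Now I centre, descend and grip.

Request:
arm_command --pt "0.2 -0.1 0.1 0 0 0" --pt "0.2 -0.1 0.4 0 0 0" --pt "0.2 -0.1 0.65 0 0 0" --pt "0.2 -0.1 0.775 0 0 0" --pt "0.2 -0.1 0.775 0 0 0" --pt "0.2 -0.1 0.775 0 0 0"

```text
time_s: 3.82
ee_pos: [567.6, 84.3, 328.1]
ee_rot: [3.141, -0.001, 0.074]
force: [1.1, -0.5, 0.0]
gripper_width: 1.0
```

Request:
arm_command --pt "0 0 0 0 0 0" --pt "0 0 0 0 0 0" --pt "0 0 0 0 0 0" --pt "0 0 0 0 0 0" --pt "0 0 0 0 0 0" --pt "0 0 0 0 0 0" --pt "0 0 0 0 0 0" --pt "0 0 0 0 0 0" --grip 0 --newtons 30

```text
time_s: 4.82
ee_pos: [567.4, 84.7, 327.2]
ee_rot: [3.142, -0.0, 0.075]
force: [1.2, 0.2, -0.4]
gripper_width: 0.21
```

```bash
python3 - <<'E'
from seg import *
snap("wrist","w2")
o=ctrl.get_obs();print({k:np.round(o[k],3) for k in("time_s","ee_pos","ee_rot","force","wrist_torque","gripper_width")})
E
```

```text
{'time_s': np.float64(4.875), 'ee_pos': array([567.422,  84.506, 327.321]), 'ee_rot': array([ 3.141, -0.   ,  0.075]), 'force': array([ -1.696, -16.596,   9.185]), 'wrist_torque': array([-2.976,  0.26 , -0.066]), 'gripper_width': np.float64(0.173)}
```

View pics/w2.png

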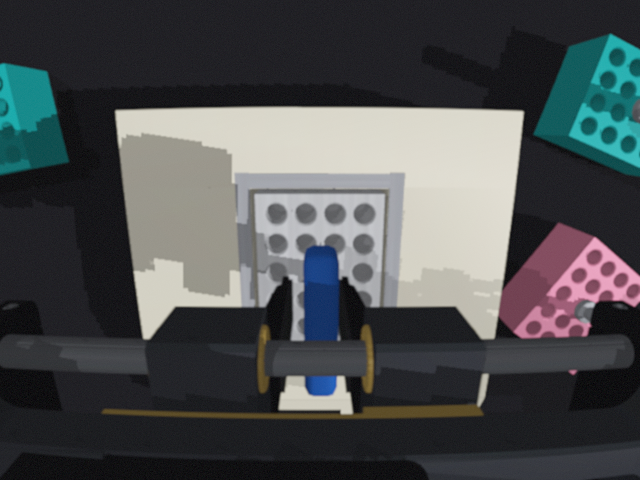

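The fingers straddle the handle (col 320, rows 245–395), but the sideways force of -17 N shows I gripped a few mm too far left. I ease right and let the grip settle.

Request:
arm_command --pt "0 0.015 0 0 0 0" --pt "0 0.015 0 0 0 0" --pt "0 0.015 0 0 0 0" --pt "0 0.015 0 0 0 0"

```text
time_s: 5.38
ee_pos: [567.5, 83.2, 327.5]
ee_rot: [3.141, -0.0, 0.075]
force: [-1.7, -1.8, 5.0]
gripper_width: 0.144
```

```bash
cat > st.py <<'E'
from seg import *
o=ctrl.get_obs()
for k in("time_s","ee_pos","ee_rot","force","wrist_torque","gripper_width"): print(k,np.round(o[k],3))
Rm=R.from_euler("xyz",o["ee_rot"]).as_matrix();print("grasp",(o["ee_pos"]+171*Rm[:,2]).round(1))
E
python3 st.py
```

```text
time_s 5.375
ee_pos [567.481  83.221 327.503]
ee_rot [ 3.141 -0.     0.075]
force [-1.653 -1.757  5.016]
wrist_torque [-0.575  0.218 -0.029]
gripper_width 0.144
grasp [567.6  83.2 156.5]
```

Request:
arm_command --pt "0 -0.09 -0.003 -0.045 0 0" --pt "0 -0.18 -0.006 -0.09 0 0" --pt "0 -0.26 -0.006 -0.127 0 0" --pt "0 -0.26 -0.006 -0.127 0 0" --pt "0 -0.13 -0.022 -0.064 0 0" --pt "0 0 -0.035 0 0 0" --newtons 45

```text
time_s: 6.12
ee_pos: [567.4, 83.3, 330.3]
ee_rot: [-3.14, 0.0, 0.076]
force: [-0.1, 3.0, -1.9]
gripper_width: 0.14
```

```bash
python3 st.py; python3 - <<'E'
from seg import *
snap("scene","s2",(190,310,290,410),5)
c=ctrl.calibration("top");snap("top","t2")
E
```

```text
time_s 6.125
ee_pos [567.436  83.284 330.329]
ee_rot [-3.14   0.     0.076]
force [-0.051  3.008 -1.891]
wrist_torque [-0.549 -0.199 -0.007]
gripper_width 0.14
grasp [567.4  83.5 159.3]
```

View pics/s2.png

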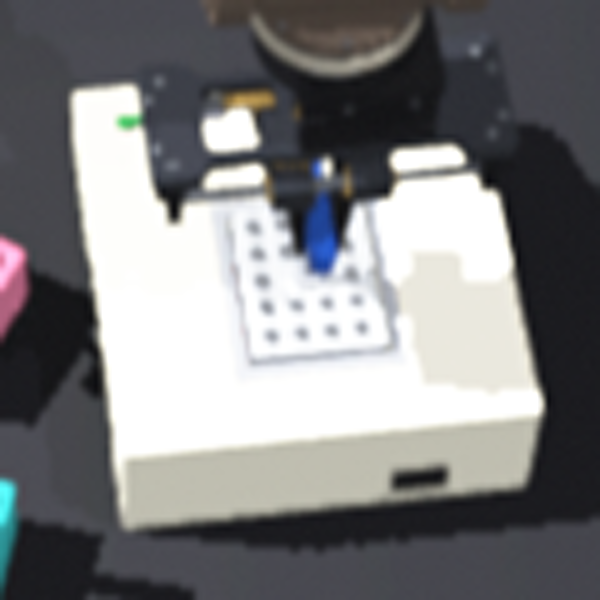

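The heater stands flat and unmoved, forces are small, and the handle is 3 mm up. I carry on with right then left swings.

Request:
arm_command --pt "0 0.13 -0.006 0.064 0 0" --pt "0 0.26 -0.004 0.127 0 0" --pt "0 0.26 -0.004 0.127 0 0" --pt "0 0.13 -0.022 0.064 0 0" --pt "0 0 -0.035 0 0 0" --pt "0 -0.13 -0.041 -0.064 0 0" --pt "0 -0.26 -0.04 -0.127 0 0" --pt "0 -0.26 -0.04 -0.127 0 0" --pt "0 -0.13 -0.058 -0.064 0 0" --pt "0 0 -0.07 0 0 0" --pt "0 0 -0.07 0 0 0"

```text
time_s: 7.6
ee_pos: [567.5, 82.8, 337.6]
ee_rot: [3.142, 0.0, 0.073]
force: [0.4, 1.8, -1.7]
gripper_width: 0.143
```

```bash
python3 st.py; python3 - <<'E'
from seg import *
snap("scene","s3",(190,310,290,410),5)
snap("wrist","w3")
a,b=np.load("pics/scene0.npy").astype(np.uint8),np.load("pics/s3.npy")
# heater drift: match rear face/edge patch between the first and present picture
t=a[268:300,305:400];r=cv2.matchTemplate(np.ascontiguousarray(b[258:310,295:410]),np.ascontiguousarray(t),cv2.TM_CCOEFF_NORMED);print(cv2.minMaxLoc(r))
E
```

```text
time_s 7.6
ee_pos [567.474  82.84  337.567]
ee_rot [3.142 0.    0.073]
force [ 0.36   1.83  -1.679]
wrist_torque [ 0.042 -0.115  0.048]
gripper_width 0.143
grasp [567.5  82.8 166.6]
(0.38288256525993347, 0.9997269511222839, (0, 0), (10, 10))
```

View pics/w3.png

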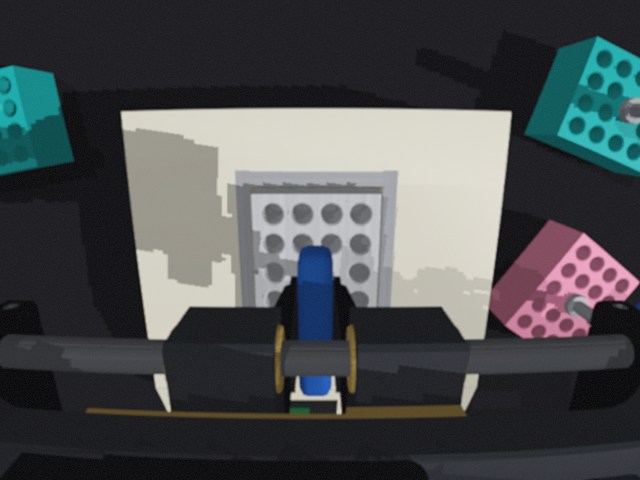

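The heater match shows zero drift, and the block (rows 190–305, handle col 315) has risen with the fingers without slipping. I repeat the cycle.

Request:
arm_command --pt "0 0.13 -0.006 0.064 0 0" --pt "0 0.27 -0.004 0.127 0 0" --pt "0 0.27 -0.004 0.127 0 0" --pt "0 0.13 -0.022 0.064 0 0" --pt "0 0 -0.035 0 0 0" --pt "0 -0.13 -0.041 -0.064 0 0" --pt "0 -0.27 -0.04 -0.127 0 0" --pt "0 -0.27 -0.04 -0.127 0 0" --pt "0 -0.13 -0.058 -0.064 0 0" --pt "0 0 -0.07 0 0 0" --pt "0 0 -0.07 0 0 0"

```text
time_s: 9.07
ee_pos: [567.7, 83.4, 347.1]
ee_rot: [3.14, -0.004, 0.074]
force: [-3.7, 1.4, 19.8]
gripper_width: 0.146
```

Request:
arm_command --pt "0 0.13 -0.006 0.064 0 0" --pt "0 0.27 -0.004 0.127 0 0" --pt "0 0.27 -0.004 0.127 0 0" --pt "0 0.13 -0.022 0.064 0 0" --pt "0 0 -0.035 0 0 0" --pt "0 -0.13 -0.041 -0.064 0 0" --pt "0 -0.27 -0.04 -0.127 0 0" --pt "0 -0.27 -0.04 -0.127 0 0" --pt "0 -0.13 -0.058 -0.064 0 0" --pt "0 0 -0.07 0 0 0" --pt "0 0 -0.07 0 0 0"

```text
time_s: 10.45
ee_pos: [567.4, 82.8, 351.2]
ee_rot: [3.141, 0.001, 0.073]
force: [-0.0, 0.1, -5.9]
gripper_width: 0.145
```

```bash
python3 st.py; python3 - <<'E'
from seg import *
snap("scene","s4",(190,310,290,410),5)
a,b=np.load("pics/scene0.npy").astype(np.uint8),np.load("pics/s4.npy")
t=a[268:300,305:400];r=cv2.matchTemplate(np.ascontiguousarray(b[258:310,295:410]),np.ascontiguousarray(t),cv2.TM_CCOEFF_NORMED);print(cv2.minMaxLoc(r))
E
```

```text
time_s 10.45
ee_pos [567.385  82.758 351.176]
ee_rot [3.141e+00 1.000e-03 7.300e-02]
force [-0.031  0.093 -5.918]
wrist_torque [ 0.001 -0.03   0.035]
gripper_width 0.145
grasp [567.2  82.6 180.2]
(0.3610595762729645, 0.9996341466903687, (0, 0), (10, 10))
```

The force is now -5.9 N, exactly the block's weight, with a 24 mm rise, so it's loose. The heater hasn't moved. Now straight up 38 mm.

Request:
arm_command --pt "0 0 -0.08 0 0 0" --pt "0 0 -0.16 0 0 0" --pt "0 0 -0.24 0 0 0" --pt "0 0 -0.32 0 0 0" --pt "0 0 -0.38 0 0 0" --pt "0 0 -0.38 0 0 0" --pt "0 0 -0.38 0 0 0" --pt "0 0 -0.38 0 0 0"

```text
time_s: 11.5
ee_pos: [567.5, 83.2, 389.4]
ee_rot: [3.142, 0.001, 0.075]
force: [0.3, -0.3, -5.5]
gripper_width: 0.143
```

```bash
python3 st.py; python3 - <<'E'
from seg import *
snap("scene","s5",(170,310,270,430),5)
snap("wrist","w5")
a,b=np.load("pics/scene0.npy").astype(np.uint8),np.load("pics/s5.npy")
t=a[268:300,305:400];r=cv2.matchTemplate(np.ascontiguousarray(b[258:310,295:410]),np.ascontiguousarray(t),cv2.TM_CCOEFF_NORMED);print(cv2.minMaxLoc(r))
cv2.imwrite("pics/fin.png",np.hstack([cv2.resize(cv2.imread("pics/s5.png"),(400,350)),cv2.resize(cv2.imread("pics/w5.png"),(400,350))]))
E
```

```text
time_s 11.5
ee_pos [567.473  83.203 389.419]
ee_rot [3.142e+00 1.000e-03 7.500e-02]
force [ 0.263 -0.286 -5.499]
wrist_torque [ 0.023 -0.015  0.017]
gripper_width 0.143
grasp [567.4  83.2 218.4]
(0.3642885386943817, 0.9998347163200378, (0, 0), (10, 10))
```

View pics/fin.png

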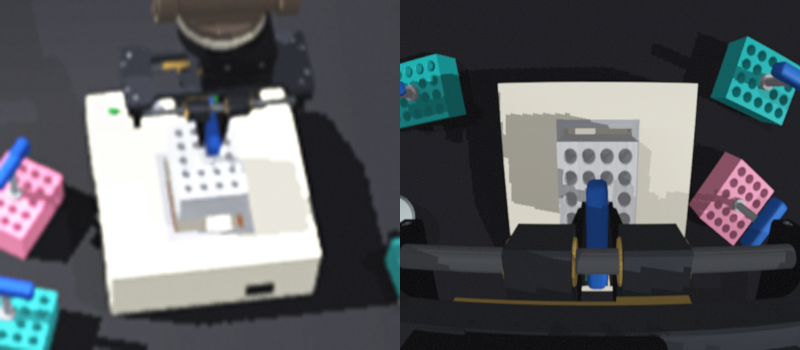

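The pictures show the block clear of the well (well opening visible at (220,210) in the left half), level, and over the mouth. The handle sits at the same place in the fingers as before. Handing in.

```bash
python3 -c "
from h import *
print(ctrl.job_done())"; python3 st.py
```

```text
the job is handed in; nothing more can be done
None
the job is handed in; nothing more can be done
```

I gripped the block by its blue handle, rocked it left and right until it came loose, and raised it straight up. I handed the job in at about 11.5 s of the 48 s allowed, with the arm still holding the block over the well. No verdict was reported.

**Block:** the force on the wrist was about 5.5 N, close to the block's weight, so it hangs free. Its underside works out at about 22 mm above the rim, from the gripper's height and assuming the handle did not slip. The handle sat at the same place in the fingers in every wrist picture, and the block looks level and over the well.

**Heater:** matching its rear face in the scene camera against the first picture showed no movement.

**Checks that disagreed or were not done:**
- The first closing of the jaws was about 2 mm too far left and pushed sideways with about 17 N. I eased it right before rocking.
- Part-way through the rocking there was a brief vertical reading of +20 N. It was gone by the end of the next set of swings.
- The left and right tips were commanded at about 0.1 rad each way, but I did not measure them in pictures at the extremes.
- I did not re-measure the rack, beaker and bottle. The arm passed well above the bottle and rack, and the work stayed well away from all three.

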